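# Hold the unlocked vial-keeper shutter half open

### The job

The grey two-lane vial keeper has two sprung shutters side by side, and its hidden interlock has one of them locked; feel at the thumb tabs which one gives. Push that one away from its shut position to half travel, so that its front edge stands over the divider between the front and rear rows of vials, and never so far that the rear row is uncovered. Finish while still holding it there against its spring, the other shutter shut, so that a colleague can take vials from the front row; leave the jar, the vial and the cup on the worktop alone.

Things in the scene. Friction and masses are not known exactly. Their poses are not given: they have to be found in the camera images.
- keeper: fixed grey box 200 (x) x 156 (y) x 77 mm high; origin centre of underside, z up, card holders on its front (-x). Lanes centred at y = +38 (left) and -38 mm (right), each an open well from x = -88 to -8 mm with a 12 mm divider at x = -48 between front and rear row of vials; closed deck behind. Shutters slide on top along x, plate top 71 mm high, front edge at x = -90 when shut, -48 at half travel
- shutter_left (a joint): aluminium shutter plate over the left (keeper +y) lane, 92 along its slide x 64 mm. 0 = shut, grows as it is pushed along keeper +x; end stop 0.084 m, half travel 0.042 m. A spring pulls it shut: 4 N at 0, 8 N at half, 12 N at the end. If it is the locked one it gives only about 3 mm, then stops hard; which one is locked differs from start to start
- shutter_right (a joint): aluminium shutter plate over the right (keeper -y) lane, 92 along its slide x 64 mm. 0 = shut, grows as it is pushed along keeper +x; end stop 0.084 m, half travel 0.042 m. A spring pulls it shut: 4 N at 0, 8 N at half, 12 N at the end. If it is the locked one it gives only about 3 mm, then stops hard; which one is locked differs from start to start
- tab_left (a point): middle of the front (keeper -x) face of the left shutter's upright thumb tab; moves with the shutter; keeper's axes. Tab 8 mm thick along x, 34 wide along y; its top edge is 15 mm above this point, the plate's top 15 mm below it (a 3 mm high tab foot reaches 4 mm in front of the face). The shutter's front edge is 8 mm in front of this face
- tab_right (a point): middle of the front (keeper -x) face of the right shutter's upright thumb tab; moves with the shutter; keeper's axes. Tab 8 mm thick along x, 34 wide along y; its top edge is 15 mm above this point, the plate's top 15 mm below it (a 3 mm high tab foot reaches 4 mm in front of the face). The shutter's front edge is 8 mm in front of this face
- jar: bystander: tablet jar with white cap, 47 mm diameter, 76 high; origin centre of underside
- vial: bystander: small glass vial with a cap, 26 mm diameter, 57 high; origin centre of underside
- cup: bystander: clear open dosing cup, 39 mm diameter, 37 high; origin centre of underside

How it is judged:
By the outcome, as a careful person would: the job done as asked, in the order asked, and still so for the second after the job is handed in, while the arm keeps its last pose, push and grip.
It also fails if it takes over 48 s, if anything falls off the work surface, if the arm or the gripper's body presses on something with over 40 N, if the wrist force passes 120 N, or if a joint passes its speed limit or range.

### The arm

A 6-joint arm with a two-finger parallel gripper is mounted at the origin on a cart in front of the work surface, level with it; the furniture and walls round the work are solid. World frame = base frame: x ahead of the robot, y to its left, z up, the work surface at z = 0. Lengths are in m, angles in rad, forces in N, time in s.
With the tool pointing down it reaches from about 0.4 to 0.825 m from the base axis. Payload 7 kg.
Tool frame: the origin (TCP) lies midway between the tips of the shut fingers; the grasp point (between the pads) lies 19 mm behind it (grip_point_offset is the distance from the TCP to the grasp point, in m); z points along the fingers, y is the line along which they close (so a half turn about z gives the same grasp; the last joint's range is limited). The gripper opens to 88 mm and grips with 3 to 60 N. Pads are 19 mm wide; open, the fingers measure 130 mm over their backs; the gripper's body (78 mm by 193 mm) begins 47 mm behind the grasp point.
Start: joints at [-1.021, 0.359, 0.012, 0, -1.224, -0.288], TCP at [0.175, -0.652, 0.227] pointing down, gripper open.
Joint ranges: [-3.07, 3.07], [-1.43, 2.12], [-1.02, 1.25], [-3.03, 1.67], [-3.05, -0], [-3.03, 3.03]. Speed limits (rad/s): [2.39, 2.39, 3.01, 3.14, 3.14, 3.14].

### API

Orientations are given as [roll, pitch, yaw] about the fixed x, y, z axes, in that order (R = Rz(yaw) Ry(pitch) Rx(roll)).
In Python, from station import get_state, grab_frame, camera_params, job_done, grip_point_offset gives the robot as it stands.
- The arm moves only by the shell command python3 -m creep 'ROWS' [FORCE]. ROWS is JSON, a list that holds one entry, the list of rows, each a list of 7 numbers: the finger opening in cm, from 0 to 8.76, then the shift along the tool's x, y, z in cm, then the turn, a rotation vector about the tool's x, y, z in rad. In form: [[[fingers, tx, ty, tz, wx, wy, wz], ...]]. A call has 1 to 20 rows; each row is the pose to reach, as a shift and turn from the pose commanded when the call began, along the tool's axes at that moment; what a row does not reach only later rows make up. A row lasts 1/8 s, in which the tool goes at most 62.5 mm and 10.7 degrees, less where a joint would pass 70% of its speed; a pose out of reach is approached as far as the arm can. A call with a gripper value outside its range is refused whole. The fingers move at their own pace and stop on an object; FORCE is the grip in N (left out, the last holds). Time passes only in rows, so rows that repeat a pose let the fingers close. It gives the time, the measured TCP pose, the force, the opening and the grip force at its end, in the units of the state.
- get_state(): the state, without advancing time (a new reading comes with each control period).
- grab_frame(name): name is "side" or "top"; returns the picture (400x640x3 uint8, blue, green, red); there is no depth.
- camera_params(name): a dict with "vertical_fov" (degrees; the focal length in pixels is half the picture's height over the tangent of half this angle, whatever the lens; pixels are square), "cx", "cy" (the principal point, pixels), "view" (4x4, takes a point from world to camera coordinates). Camera axes: x right, y down, z forward; pixel columns grow to the right and rows downward; lengths in m; the calibration is good to about 2 mm. A picture is of the moment at which its call begins. camera_params takes no time and is no camera call.
- job_done(): hands the job in; it is judged then, once.
The state is a dict: "t": time; "q": joint angles; "qd": joint speeds; "joint_efforts": joint torques, N m; "eef_pos": TCP position; "ee_rot": TCP orientation; "force": force on the tool from outside, world axes, zero at the start; "moment": the same for the moment, N m; "width": finger opening in m; "gripper_force": force on a finger pad.
Only numpy, scipy, OpenCV 4.12 (cv2) and the standard library are available. Lean on these libraries where they do the work, as an engineer would, in place of code of your own. Each camera call takes 0.05 s, during which the arm holds its last target. There are 200 camera calls.

## Working session

There is one attempt and no reset: what is moved stays moved. The work goes in short steps, Python scripts to look and compute and a shell command to move; the robot and the scene stay as the last step left them, time stands still between calls to the robot, and variables do not carry over. Pictures are saved under pics/ and viewed, at most 10 in all, crops included, and the job is handed in when it is done.

```bash
mkdir -p pics; ls; python3 - <<'E'
from station import *
import cv2
for n in("side","top"):
    cv2.imwrite(f"pics/{n}0.png",grab_frame(n)); print(n,camera_params(n))
print(get_state(), grip_point_offset)
E
```

```text
pics
side {'vertical_fov': 52.71522250001217, 'cx': 324.8087463201673, 'cy': 193.41648866472042, 'view': array([[ 0.98956827, -0.14399366, -0.00452296, -0.4677178 ],
       [-0.06510056, -0.41894285, -0.90567588,  0.1666704 ],
       [ 0.12851672,  0.89652257, -0.42394662,  0.76796884],
       [ 0.        ,  0.        ,  0.        ,  1.        ]])}
top {'vertical_fov': 52.37759720805545, 'cx': 322.1774292767245, 'cy': 203.88215598478777, 'view': array([[-0.02572704, -0.9996055 , -0.01126806,  0.13629945],
       [-0.98519348,  0.02726415, -0.16926451,  0.46470883],
       [ 0.16950495,  0.00674654, -0.98550624,  0.85637617],
       [ 0.        ,  0.        ,  0.        ,  1.        ]])}
{'t': 0.1, 'q': array([-1.02090579e+00,  3.59307275e-01,  1.11510181e-02, -2.89431685e-04,
       -1.22409169e+00, -2.88083439e-01]), 'qd': array([-0.0019278 , -0.00118115,  0.00161594,  0.00395533, -0.00169936,
        0.00118809]), 'joint_efforts': array([-7.52994110e-04, -5.84164560e+01,  2.93750596e+01,  7.01563686e+00,
        1.00877820e-02, -7.62223726e-05]), 'eef_pos': array([ 0.17455328, -0.65159203,  0.22572522]), 'ee_rot': array([ 3.14012354e+00, -1.51575934e-04, -2.87988399e+00]), 'force': array([-0.78569921,  0.03593814, -0.2242665 ]), 'moment': array([0.0294254 , 0.00090731, 0.02124387]), 'gripper_force': 0.0, 'width': 0.08753358130408301} 0.0188
```

View pics/side0.png

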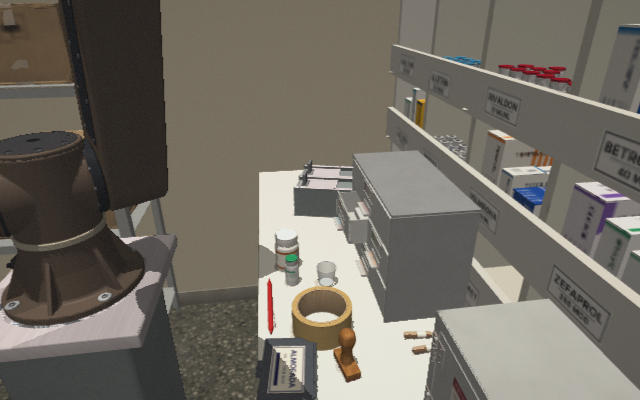

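View pics/top0.png

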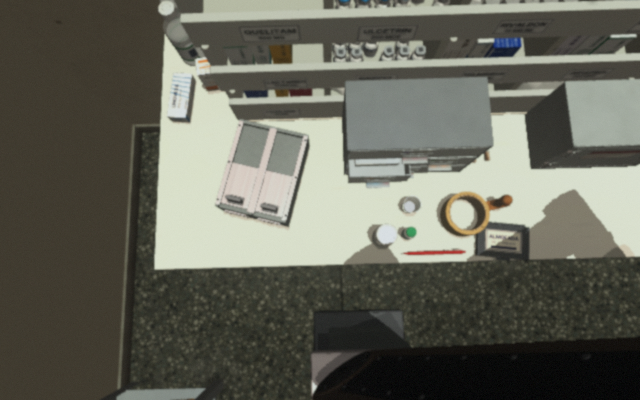

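The top view shows the keeper at about (263,172), with thumb tabs near (234,198) on the left and (268,207) on the right. A cabinet at (415,125) stands between it and the arm. I'll zoom in and measure.

```bash
cat > h.py <<'E'
import numpy as np, cv2
from station import *
def cam(n):
    p=camera_params(n); V=np.array(p["view"]); f=200/np.tan(np.radians(p["vertical_fov"])/2)
    return V,f,p["cx"],p["cy"]
def ray(n,u,v):
    V,f,cx,cy=cam(n); d=V[:3,:3].T@np.array([(u-cx)/f,(v-cy)/f,1]); return -V[:3,:3].T@V[:3,3],d
def onz(n,u,v,z):
    o,d=ray(n,u,v); return o+d*(z-o[2])/d[2]
def proj(n,P):
    V,f,cx,cy=cam(n); c=V[:3,:3]@np.array(P)+V[:3,3]; return np.array([cx+f*c[0]/c[2],cy+f*c[1]/c[2]])
def two(a,b):
    (o1,d1),(o2,d2)=ray("top",*a),ray("side",*b)
    s=np.linalg.lstsq(np.c_[d1,-d2],o2-o1,rcond=None)[0]; p,q=o1+s[0]*d1,o2+s[1]*d2
    return (p+q)/2,np.linalg.norm(p-q)
E
python3 - <<'E'
from h import *
t=cv2.imread("pics/top0.png"); s=cv2.imread("pics/side0.png")
a=cv2.resize(t[110:235,205:320],None,fx=4.6,fy=4.6,interpolation=cv2.INTER_CUBIC)
b=cv2.resize(s[150:225,285:365],None,fx=3,fy=3,interpolation=cv2.INTER_CUBIC)
o=np.zeros((580,790,3),np.uint8); o[:a.shape[0],:a.shape[1]]=a; o[:b.shape[0],540:540+b.shape[1]]=b
cv2.imwrite("pics/crop.png",o)
# cabinet top corner rough: front-left and front-right top, two views
print(two((347,152),(372,212)),two((491,148),(397,313)) )
print(onz("top",347,152,.2),onz("top",491,148,.2))
E
```

```text
(array([0.5817211 , 0.06590773, 0.06601901]), np.float64(0.008321630952618453)) (array([ 0.56004836, -0.24376788,  0.06794362]), np.float64(0.031944236901636495))
[0.53661199 0.07444416 0.2       ] [ 0.53651668 -0.19075083  0.2       ]
```

View pics/crop.png

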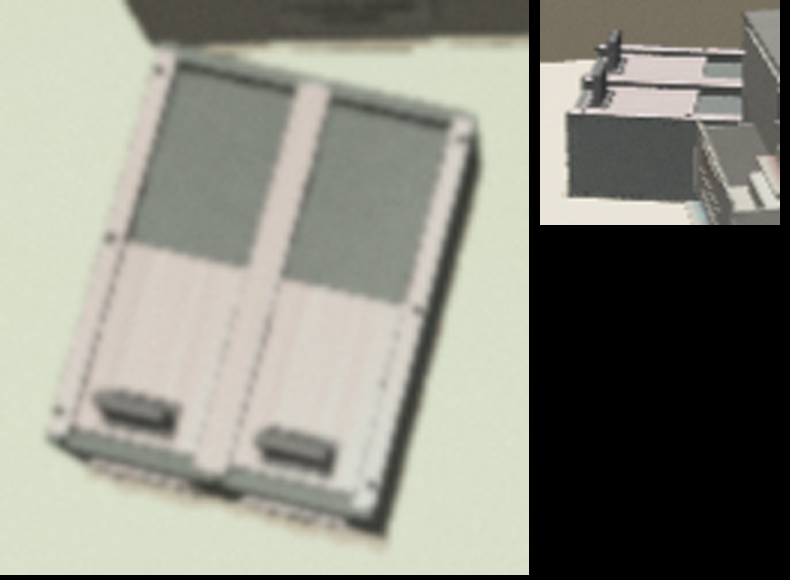

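```bash
python3 - <<'E'
from h import *
C={k:np.array(v)/4.6+[205,110]-.5+.5/4.6 for k,v in dict(FL=(48,435),RL=(163,45),RR=(480,117),FR=(370,512)).items()}
P={k:onz("top",*v,.077) for k,v in C.items()}
for k in P: print(k,P[k].round(4))
d=lambda a,b:np.linalg.norm(P[a]-P[b]).round(4)
print(d("FL","RL"),d("FR","RR"),d("FL","FR"),d("RL","RR"))
c=sum(P.values())/4; x=(P["RL"]+P["RR"]-P["FL"]-P["FR"])[:2]; y=(P["FL"]+P["RL"]-P["FR"]-P["RR"])[:2]
yx=np.arctan2(x[1],x[0]); yy=np.arctan2(-y[0],y[1]); print("centre",c,"yaw",yx,yy)
print("top check vs side", two(C["FR"],(285+567/1 and 285+(567-540)/3,150+113/3)))
for u in [(347,152),(353,155)],[(491,148),(375,213)]: print("cab",two(*u))
# tab top front edge centres at z=.101
for n,p in dict(L=(135,412),R=(292,455)).items():
    w=np.array(p)/4.6+[205,110]-.4; print(n,onz("top",*w,.101).round(4))
for yaw in (yx,yy,(yx*2+yy)/3):
  ex=np.array([np.cos(yaw),np.sin(yaw)]);ey=np.array([-ex[1],ex[0]])
  for s in(1,-1): print(yaw.round(3),s,(c[:2]+ex*-.082+ey*.038*s).round(4))
  for s in(1,-1):
    for z in(.101,):
      print("proj tab top-face edges crop",[((proj("top",[*(c[:2]+ex*-.082+ey*(.038*s+w)),z])-[205,110]+.4)*4.6).round() for w in(-.017,.017)])
for nm,u in dict(jar=(386,235),vial=(410,232),cup=(409,205)).items(): print(nm,onz("top",*u,dict(jar=.076,vial=.057,cup=.037)[nm]).round(3))
E
```

```text
FL [0.4675 0.3507 0.077 ]
RL [0.6552 0.2992 0.077 ]
RR [0.6148 0.1485 0.077 ]
FR [0.4277 0.2025 0.077 ]
0.1946 0.1947 0.1534 0.156
centre [0.54130936 0.25020796 0.077     ] yaw -0.27460109502152913 -0.26226450200661267
top check vs side (array([0.42773646, 0.20273358, 0.07486479]), np.float64(0.0005832430719520472))
cab (array([0.54002659, 0.0739652 , 0.1964728 ]), np.float64(0.004502120059113462))
cab (array([ 0.52702105, -0.18709475,  0.20426699]), np.float64(0.0157662773736619))
L [0.4727 0.3052 0.101 ]
R [0.4512 0.2347 0.101 ]
-0.275 1 [0.4727 0.309 ]
-0.275 -1 [0.4521 0.2359]
proj tab top-face edges crop [array([163., 421.]), array([ 90., 403.])]
proj tab top-face edges crop [array([326., 462.]), array([253., 444.])]
-0.262 1 [0.472  0.3082]
-0.262 -1 [0.4523 0.2348]
proj tab top-face edges crop [array([165., 422.]), array([ 92., 405.])]
proj tab top-face edges crop [array([329., 461.]), array([255., 444.])]
-0.27 1 [0.4724 0.3087]
-0.27 -1 [0.4521 0.2355]
proj tab top-face edges crop [array([163., 422.]), array([ 91., 404.])]
proj tab top-face edges crop [array([327., 462.]), array([254., 444.])]
jar [ 0.393 -0.008  0.076]
vial [ 0.399 -0.062  0.057]
cup [ 0.461 -0.068  0.037]
```

```bash
cat >> h.py <<'E'
from scipy.spatial.transform import Rotation as Ro
def tool(P,ref=None):
    s=get_state(); R=Ro.from_euler("xyz",s["ee_rot"]).as_matrix()
    return (R.T@(np.array(P)-s["eef_pos"])*100).round(1)
E
python3 - <<'E'
from h import *
print(two((185,12),(395,47)), two((205,68),(388,112)))
for p in np.r_[np.linspace([.2,-.61,.27],[.33,-.40,.30],5),np.linspace([.35,-.345,.30],[.42,-.15,.30],4),np.linspace([.422,-.095,.30],[.43,.1,.30],4),np.linspace([.428,.15,.3],[.419,.245,.28],3)]: print(p.round(3),tool(p))
E
```

```text
(array([0.69686168, 0.3167964 , 0.38243893]), np.float64(0.00933247456723862)) (array([0.69606239, 0.33572016, 0.21852557]), np.float64(0.010525460379687004))
[ 0.2  -0.61  0.27] [-3.5  3.4 -4.4]
[ 0.232 -0.558  0.278] [-8.   7.6 -5.2]
[ 0.265 -0.505  0.285] [-12.5  11.8  -5.9]
[ 0.298 -0.452  0.292] [-17.   16.1  -6.7]
[ 0.33 -0.4   0.3 ] [-21.5  20.3  -7.4]
[ 0.35  -0.345  0.3  ] [-24.9  25.1  -7.4]
[ 0.373 -0.28   0.3  ] [-28.8  30.8  -7.4]
[ 0.397 -0.215  0.3  ] [-32.7  36.4  -7.4]
[ 0.42 -0.15  0.3 ] [-36.7  42.1  -7.4]
[ 0.422 -0.095  0.3  ] [-38.3  47.4  -7.4]
[ 0.425 -0.03   0.3  ] [-40.2  53.6  -7.4]
[0.427 0.035 0.3  ] [-42.2  59.8  -7.3]
[0.43 0.1  0.3 ] [-44.1  66.   -7.3]
[0.428 0.15  0.3  ] [-45.2  70.9  -7.3]
[0.424 0.198 0.29 ] [-46.   75.6  -6.3]
[0.419 0.245 0.28 ] [-46.8  80.3  -5.3]
```

```bash
python3 -m creep '[[[0,-3.5,3.4,-4.4,0,0,0],[0,-8,7.6,-5.2,0,0,0],[0,-12.5,11.8,-5.9,0,0,0.05],[0,-17,16,-6.7,0,0,0.1],[0,-21.5,20.3,-7.4,0,0,0.15],[0,-25,25,-7.4,0,0,0.2],[0,-29,31,-7.4,0,0,0.25],[0,-33,36.5,-7.4,0,0,0.3],[0,-36.7,42,-7.4,0,0,0.35],[0,-38.3,47.4,-7.4,0,0,0.4],[0,-40.2,53.6,-7.4,0,0,0.45],[0,-42.2,59.8,-7.4,0,0,0.5],[0,-44,66,-7.4,0,0,0.53],[0,-45.2,71,-7.4,0,0,0.53],[0,-46,75.6,-6.4,0,0,0.53],[0,-46.8,80.3,-5.4,0,0,0.53],[0,-46.8,80.3,-5.4,0,0,0.53],[0,-46.8,80.3,-5.4,0,0,0.53],[0,-46.8,80.3,-5.4,0,0,0.53]]]' 10
python3 -c "
from h import *
s=get_state();print(s);print(tool([.419,.245,.083]),tool([.452,.2355,.083]),tool([.472,.3085,.083]))"
```

```text
t: 2.48
eef_pos: [0.4191, 0.2439, 0.2809]
ee_rot: [3.141, 0.0, 2.872]
force: [-0.4, -0.7, -0.6]
width: 0.0003
gripper_force: 0.0
{'t': 2.475, 'q': array([ 9.33884243e-01,  6.11820712e-03, -3.03992203e-01,  6.80382860e-05,
       -1.26021912e+00, -2.77389489e+00]), 'qd': array([-0.00427765, -0.00542822,  0.00082154, -0.00039668,  0.00059962,
       -0.00129202]), 'joint_efforts': array([ 3.88860600e-01, -2.95706767e+01,  2.95754886e+01,  6.92345873e+00,
       -5.52082399e-02,  5.12176892e-03]), 'eef_pos': array([0.41906973, 0.24394974, 0.28088628]), 'ee_rot': array([3.14118035e+00, 2.28260577e-04, 2.87239906e+00]), 'force': array([-0.41124442, -0.7335908 , -0.55398782]), 'moment': array([-0.02370775, -0.01326305,  0.01530596]), 'gripper_force': 0.0, 'width': 0.00034568557782956857}
[ 0.   0.1 19.8] [-3.4  0.1 19.8] [-3.4  7.6 19.8]
```

```bash
python3 -m creep '[[[0,0,0,5,0,0,0],[0,0,0,10,0,0,0],[0,0,0,15,0,0,0],[0,0,0,18,0,0,0],[0,0,0,19.8,0,0,0],[0,0,0,19.8,0,0,0],[0,-1.5,0,19.8,0,0,0],[0,-1.8,0,19.8,0,0,0],[0,-1.8,0,19.8,0,0,0]]]'
python3 -c "
from h import *
t=grab_frame('top'); s=grab_frame('side')
a=cv2.resize(t[100:245,190:340],None,fx=4,fy=4,interpolation=cv2.INTER_CUBIC)
o=np.zeros((580,800,3),np.uint8); o[:,:600]=a
b=cv2.resize(s[140:220,285:352],None,fx=2.98,fy=2.98);o[:b.shape[0],600:600+b.shape[1]]=b[:,:200]
cv2.imwrite('pics/d.png',o)"
```

```text
t: 3.6
eef_pos: [0.4369, 0.24, 0.0832]
ee_rot: [3.14, 0.0, 2.872]
force: [-0.3, -0.1, -0.3]
width: 0.0005
gripper_force: 0.0
```

View pics/d.png

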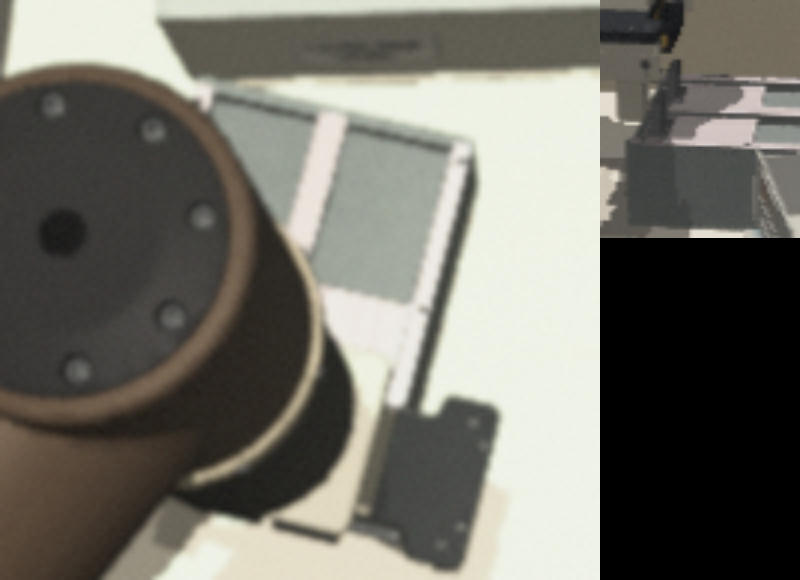

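The elbow hides the tabs from above, but the right shutter's rear edge shows at about (370,300). There's no contact yet, so I'll feel forward.

```bash
p='import station as S;s=S.get_state();print((s["eef_pos"]*1000).round(1),s["force"].round(1))'
python3 -m creep '[[[0,-0.2,0,0,0,0,0],[0,-0.4,0,0,0,0,0],[0,-0.4,0,0,0,0,0]]]' >/dev/null; python3 -c "$p"
python3 -m creep '[[[0,-0.2,0,0,0,0,0],[0,-0.2,0,0,0,0,0]]]'>/dev/null; python3 -c "$p"
python3 -m creep '[[[0,-0.2,0,0,0,0,0],[0,-0.2,0,0,0,0,0]]]'>/dev/null; python3 -c "$p"
```

```text
[440.2 239.   82.6] [ 0.6 -0.2 -0.4]
[442.1 238.4  82.5] [ 0.3 -0.7  0.4]
[443.7 237.9  82.5] [-4.3  1.8  1.3]
```

```bash
p='import station as S;s=S.get_state();print((s["eef_pos"]*1000).round(1),s["force"].round(1))'
python3 -m creep '[[[0,-0.1,0,0,0,0,0],[0,-0.1,0,0,0,0,0]]]' >/dev/null; python3 -c "$p"
python3 -m creep '[[[0,-0.1,0,0,0,0,0],[0,-0.1,0,0,0,0,0]]]'>/dev/null; python3 -c "$p"
python3 -m creep '[[[0,-0.1,0,0,0,0,0],[0,-0.1,0,0,0,0,0]]]'>/dev/null; python3 -c "$p"
```

```text
[444.8 237.6  82.5] [-3.5  1.7  1.3]
[445.3 237.5  82.5] [-8.   3.3  4.2]
[445.3 237.5  82.5] [-14.4   6.7   7.6]
```

The right shutter stops hard after about 2 mm, with the force jumping to 16 N, so the right one is locked. I'll back off and feel the left one.

```bash
p='import station as S;s=S.get_state();print((s["eef_pos"]*1000).round(1),s["force"].round(1),s["q"].round(2))'
python3 -m creep '[[[0,1,0,0,0,0,0],[0,2.5,0,0,0,0,0],[0,2.5,2,-1.5,0,0,0],[0,2.5,5,-1.5,0,0,0],[0,2.5,7.6,-1.5,0,0,0],[0,2.5,7.6,0,0,0,0],[0,2.5,7.6,0,0,0,0],[0,1.2,7.6,0,0,0,0],[0,0.8,7.6,0,0,0,0],[0,0.8,7.6,0,0,0,0]]]' >/dev/null; python3 -c "$p"
python3 -m creep '[[[0,-0.15,0,0,0,0,0],[0,-0.15,0,0,0,0,0]]]'>/dev/null; python3 -c "$p"
python3 -m creep '[[[0,-0.15,0,0,0,0,0],[0,-0.15,0,0,0,0,0]]]'>/dev/null; python3 -c "$p"
python3 -m creep '[[[0,-0.15,0,0,0,0,0],[0,-0.15,0,0,0,0,0]]]'>/dev/null; python3 -c "$p"
```

```text
[459.9 312.1  82.8] [ 0.1 -0.3 -0.5] [ 0.95  0.3  -0.44  0.   -0.83 -2.79]
[460.8 312.1  82.7] [-0.7 -0.1 -0.4] [ 0.95  0.3  -0.44 -0.   -0.83 -2.79]
[462.1 311.7  82.6] [-0.3 -0.1 -0.2] [ 0.94  0.3  -0.43 -0.   -0.83 -2.78]
[463.3 311.4  82.5] [-4.4  1.4  2.2] [ 0.94  0.31 -0.43 -0.   -0.83 -2.78]
```

```bash
p='import station as S;s=S.get_state();print((s["eef_pos"]*1000).round(1),s["force"].round(1),s["ee_rot"].round(3))'
for i in 1 2 3 4; do python3 -m creep '[[[0,-0.15,0,0,0,0,0],[0,-0.15,0,0,0,0,0]]]'>/dev/null; python3 -c "$p"; done
```

```text
[465.  310.9  82.5] [-3.7  1.2  2. ] [-3.141 -0.     2.873]
[466.6 310.5  82.5] [-4.   1.6  2.1] [-3.142  0.     2.873]
[468.1 310.1  82.6] [-4.6  2.2  2.5] [3.142 0.    2.873]
[469.5 309.8  82.6] [-4.3  1.7  1.4] [3.142 0.    2.873]
```

```bash
p='import station as S;s=S.get_state();print(s["t"],(s["eef_pos"]*1000).round(1),s["force"].round(1),s["ee_rot"].round(3))'
python3 -m creep '[[[0,-0.4,0,0,0,0,0],[0,-0.8,0,0,0,0,0],[0,-1.2,0,0,0,0,0],[0,-1.6,0,0,0,0,0],[0,-2,0,0,0,0,0],[0,-2.4,0,0,0,0,0],[0,-2.8,0,0,0,0,0],[0,-3.1,0,0,0,0,0],[0,-3.3,0,0,0,0,0],[0,-3.4,0,0,0,0,0],[0,-3.4,0,0,0,0,0],[0,-3.4,0,0,0,0,0]]]'>/dev/null; python3 -c "$p"
python3 -c "
from h import *
t=grab_frame('top'); s=grab_frame('side')
a=cv2.resize(t[100:245,190:340],None,fx=3,fy=3,interpolation=cv2.INTER_CUBIC)
b=cv2.resize(s[145:225,285:375],None,fx=4,fy=4,interpolation=cv2.INTER_CUBIC)
o=np.zeros((450,800,3),np.uint8); o[:a.shape[0],:a.shape[1]]=a[:,:440] if a.shape[1]>440 else a
o[:b.shape[0],440:]=b
cv2.imwrite('pics/e.png',o)" 2>&1 | tail -1
```

```text
9.825 [501.7 300.9  82.5] [-7.2  2.5  2.7] [ 3.142e+00 -1.000e-03  2.873e+00]
ValueError: could not broadcast input array from shape (435,440,3) into shape (435,450,3)
```

```bash
p='import station as S;s=S.get_state();print(s["t"],(s["eef_pos"]*1000).round(1),s["force"].round(1))'
python3 -m creep '[[[0,-0.12,0,0,0,0,0],[0,-0.12,0,0,0,0,0],[0,-0.12,0,0,0,0,0],[0,-0.12,0,0,0,0,0]]]'>/dev/null; python3 -c "$p"
python3 -c "
from h import *
t=grab_frame('top'); s=grab_frame('side')
a=cv2.resize(t[100:245,190:335],None,fx=3,fy=3,interpolation=cv2.INTER_CUBIC)
b=cv2.resize(s[145:225,285:375],None,fx=4,fy=4,interpolation=cv2.INTER_CUBIC)
o=np.zeros((450,800,3),np.uint8); o[:a.shape[0],:a.shape[1]]=a
o[:b.shape[0],440:]=b
cv2.imwrite('pics/e.png',o)
yaw=-.27;ex=np.array([np.cos(yaw),np.sin(yaw)]);ey=np.array([-ex[1],ex[0]]);c=np.array([.5413,.2502])
for nm,k in dict(tabLtop42=(-.040,.038,.101),tabRtop0=(-.082,-.038,.101),Rrear=(.002,-.038,.071),Lrear42=(.044,.038,.071)).items():
  P=[*(c+ex*k[0]+ey*k[1]),k[2]]
  print(nm,'top',((proj('top',P)-[190,100])*3).round(),'side',((proj('side',P)-[285,145])*4+[440,0]).round())
"
```

```text
10.425 [502.8 300.6  82.5] [-7.8  4.3  2.8]
tabLtop42 top [144. 240.] side [594.  67.]
tabRtop0 top [233. 324.] side [510. 108.]
Rrear top [270. 219.] side [646. 159.]
Lrear42 top [184. 140.] side [721. 115.]
```

View pics/e.png

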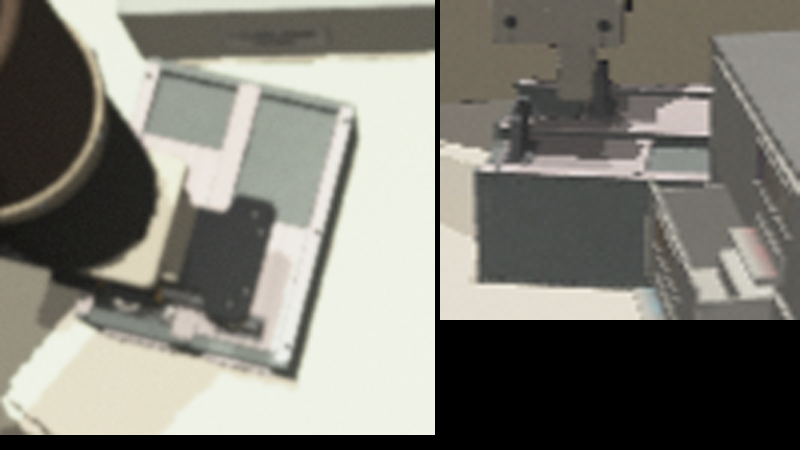

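The left shutter's rear edge shows at about (184,142), against a predicted (184,140) for half travel. The right shutter's rear edge at about (275,220) matches shut. The measured travel is about 41.6 mm with a steady push of about 9 N, so I'll hand it in.

```bash
python3 -c "
from station import *
s=get_state();print(s['eef_pos'],s['qd'].round(3));print(job_done())"
```

```text
[0.5027967  0.30063925 0.08256358] [-0.001  0.001 -0.001 -0.    -0.001  0.   ]
the job is handed in; nothing more can be done
None
```

The right shutter was locked, so I pushed the left one to half travel (about 41.6 mm of 42) and handed the job in with the arm still holding it there; the right shutter is shut, and the jar, vial and cup were left alone.

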